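Hold a casting flask down in the sprung ring of a vacuum casting machine

TASK

Load the vacuum casting machine: lift the steel casting flask that has a collar off the ceramic board, keep it upright, lower it into the sprung ring on the machine until its collar lies on the ring, then press it straight down against the springs until its foot is squeezed firmly onto the soft gasket below. Stop there and finish while still holding it down by hand, as you would while the pump draws. Work gently, for the plaster mould inside is brittle: no dropping, knocking or ramming, and leave the other things on the board where they stand.

Things in the scene. Friction and masses are not known exactly. Their poses are not given: they have to be found in the camera images.
- flask_center (a point): The casting flask to load: upright round steel tube filled with pale plaster (small funnel in its top face), 52 mm across, 68 mm tall, 0.23-0.32 kg, standing on the board. A 66 mm wide, 4 mm thick steel collar has its underside 16 mm above the foot; above it 48 mm of plain 52 mm tube is free to grip. This point: on the axis, half-way up, 34 mm above the foot; z along the axis, up
- flask_collar (a point): the same flask: point on its axis at the height of the collar's underside, 18 mm below flask_center; z along the axis, up
- ring_top (a point): Centre of the top face of the machine's sprung steel ring (moves with it): 86 mm across, 10 mm thick, 56 mm through bore bevelled to 63 mm at the top; three spring cups beside it, no higher than 1.5 mm over its top, reach 68 mm from the axis. Unpressed its top is 158 mm above the bench, 38 mm above the deck. The foot enters the bore; the collar's underside lands on this face. z up
- sprung_ring (a joint): How far the ring is pressed down, m: 0 unpressed, 0.014 at its end stop; springs back when let go. Beyond the flask's weight it needs about 2 N to start and 0.7 N more per mm. With the collar on the ring the flask's foot meets the gasket at 0.010; from there the gasket adds 3 N per mm: about 16 N of push in all at 0.012, 22 N at 0.0135
- gasket: Soft grey silicone pad, 80 mm across, on the deck under the ring and concentric with it; origin at the centre of its top face, 26 mm below the unpressed ring's top face, 12 mm above the deck; it gives up to 4 mm under load
- casting_machine: The vacuum casting machine, fixed on the bench: grey box, metal deck 310 x 240 mm, 120 mm above the bench. The ring's axis is at x = -45 mm, y = 0 of this body. At x = +115 mm stand a dial gauge (y = +70 mm, to 75 mm above the deck) and a valve handle (y = -60 to -10 mm, to 30 mm above the deck). Origin: centre of the underside; x points from its front to its back
- board: fixed ceramic board on which the flask stands, 300 x 240 x 15 mm; origin at the centre of its underside, on the bench; x along the 300 mm side. The flask stands in the half nearer the robot, the other things near the far edge
- flask: the flask's body, origin at the centre of its foot, on the axis; z up along the axis
- big_flask: bystander: larger plain flask without a collar, 76 mm across, 88 mm tall; origin at the centre of its foot
- jar: bystander: round glass jar with a steel lid, 56 mm across, 75 mm tall; origin at the centre of its base
- wood_block: bystander: plain wooden block 45 x 45 x 40 mm; origin at the centre of its underside
Things that resemble listed ones, but are neither listed nor needed, are in the scene too. What is shaped like the flask but pink, turquoise or yellow is not meant.

How it is judged:
By the outcome, as a careful person would: the job done as asked, in the order asked, and still so for the second after the job is handed in, while the arm keeps its last pose, push and grip.
It also fails if it takes over 54 s, if anything falls off the work surface, if the arm or the gripper's body presses on something with over 40 N, if the wrist force passes 120 N, or if a joint passes its speed limit or range.

ROBOT

A 6-joint arm with a two-finger parallel gripper is mounted at the origin on the work surface. World frame = base frame: x ahead of the robot, y to its left, z up, the work surface at z = 0. Lengths are in mm, angles in rad, forces in N, time in s.
With the tool pointing down it reaches from about 325 to 775 mm from the base axis. Payload 9.3 kg.
Tool frame: the origin (TCP) lies at the very end of the fingers, on their centre line; the grasp point (between the pads) lies 19 mm behind it; z points along the fingers, x is the direction in which the jaws open and shut, and the axes are right-handed (so a half turn about z gives the same grasp; the last joint's range is limited). The gripper opens to 85 mm and grips with 20 to 120 N. Pads are 22 mm wide; open, the fingers measure 114 mm over their backs; the gripper's body (76 mm by 85 mm) begins 54 mm behind the grasp point. The pads swing forward as they close: fully open they stand 13 mm farther back than shut.
Start: joints at [-1.429, 0.259, 0.021, 1.334, 0, 1.418], TCP at [159.795, -526.272, 231.279] pointing down, gripper open.
Joint ranges: [-3.04, 3.04], [-0.91, 1.82], [-1.04, 1.36], [-1.92, 1.95], [-1.52, 1.45], [-3.14, 3.14]. Speed limits (rad/s): [2.22, 2.22, 2.79, 3.14, 3.14, 3.14].

INTERFACE

Orientations are given as a unit quaternion [w, x, y, z].
In Python, from cell import bot, kin, readout, optics gives the robot as it stands. Calls block until the motion is done:
- bot.move_ptp(position, orientation): joint-space move of the TCP to a pose.
- bot.move_l(position, rate=150, orientation=None, f_stop=None): straight line of the TCP; orientation=None keeps the orientation; rate is the mean speed in mm/s. With f_stop (N) it stops when the force on the tool has changed by that much, and returns True; else False.
- bot.move_j(angles): joint-space move.
- bot.command_gripper(opening, strength=None): opening from 0.0 (shut) to 1.0 (fully open); strength is the grip in N (None keeps the last); returns when the fingers have stopped.
- bot.wait(seconds).
- kin.ik(position, orientation): joint angles nearest the present ones, or None.
- readout.sense(): the state.
- optics.read_camera(name): name is "scene" or "top" or "wrist"; returns a dict with "color" (480x640x3 uint8, red, green, blue), "depth" (480x640 float32, mm along the optical axis (not along the pixel's ray), 0 where there is no reading), "vfov" (degrees; the focal length in pixels is half the picture's height over the tangent of half this angle, whatever the lens; pixels are square), "cx", "cy" (the principal point, pixels), "xyz" and "attitude" of the camera in the world; the wrist camera has in their place "tool_from_camera" (4x4, takes a point from camera to tool coordinates, whose origin is the TCP and whose axes are the tool frame's). Camera axes: x right, y down, z forward; pixel columns grow to the right and rows downward; lengths in mm; the calibration is good to about 2 mm. A picture is of the moment at which its call begins: read the wrist's pose just before it.
A pose or a line that the arm cannot do raises bot.Unreachable and nothing moves.
- bot.hand_in(): hands the job in, once; it reports no verdict.
The state is a dict: "clock": time; "joints": joint angles; "joint_velocities": joint speeds; "tau": joint torques, N m; "tcp_pos": TCP position; "orientation": TCP orientation; "contact_force": force on the tool from outside, world axes, zero at the start; "wrist_torque": the same for the moment, N m; "finger_gap": opening from 0.0 (shut) to 1.0 (fully open).
Only numpy, scipy, OpenCV 4.12 (cv2) and the standard library are available. Lean on these libraries where they do the work, as an engineer would, in place of code of your own. Each camera call takes 0.05 s, during which the arm holds its last target.

## Working session

There is one attempt and no reset: what is moved stays moved. The work goes in short steps, each a Python script; the robot and the scene stay as the last script left them, time stands still between calls to the robot, and variables do not carry over. Pictures are saved under pics/ and viewed, and the job is handed in when it is done.

```bash
ls; mkdir -p pics
python3 - <<'E'
from cell import bot,kin,readout,optics
import cv2,numpy as np
s=readout.sense();print(s)
for n in("scene","top","wrist"):
    d=optics.read_camera(n);cv2.imwrite(f"pics/{n}0.png",d["color"][:,:,::-1])
    np.savez(f"pics/{n}0.npz",**{k:v for k,v in d.items()})
    print(n,{k:v for k,v in d.items() if k not in("color","depth")})
E
```

```text
pics
{'clock': 0.0, 'joints': array([-1.42859122e+00,  2.59201770e-01,  2.07455750e-02,  1.33370461e+00,
       -1.53325796e-05,  1.41820648e+00]), 'joint_velocities': array([-0.00046526,  0.00023467, -0.00061822,  0.00012643, -0.00110603,
        0.00022085]), 'tau': array([ 1.94006850e-05, -5.55640268e+01,  3.44527888e+01,  1.35760044e-02,
       -6.13678299e-05, -1.00846171e-05]), 'tcp_pos': array([ 159.75400756, -525.98527138,  230.65459863]), 'orientation': array([-4.79519946e-04,  8.03287951e-01, -5.95590466e-01, -4.85351846e-04]), 'contact_force': array([-0.00861832,  0.90580669, -0.78746608]), 'wrist_torque': array([-0.02427478,  0.01259638,  0.00397852]), 'finger_gap': 1.000813287210716}
scene {'vfov': 50.72322171270097, 'cx': 317.91303618147083, 'cy': 230.84463066565786, 'xyz': array([1001.10386923,  298.77554699, 1104.82964525]), 'attitude': array([-0.11420061,  0.41752658,  0.87063203, -0.23372985])}
top {'vfov': 43.17459928742172, 'cx': 320.9464251507277, 'cy': 238.18172909495308, 'xyz': array([ 476.85245486,  -80.54001337, 1332.66798334]), 'attitude': array([ 0.02539145, -0.70480304,  0.70866968, -0.01988066])}
wrist {'vfov': 58.183224537120196, 'cx': 315.3171383330814, 'cy': 247.21393509427256, 'tool_from_camera': array([[ 9.99999933e-01,  4.87933850e-05,  3.61673750e-04,
        -7.06449787e-02],
       [-1.62630187e-04,  9.46762719e-01,  3.21932179e-01,
        -8.32379427e+01],
       [-3.26711062e-04, -3.21932217e-01,  9.46762664e-01,
        -1.43767597e+02],
       [ 0.00000000e+00,  0.00000000e+00,  0.00000000e+00,
         1.00000000e+00]])}
```

View pics/scene0.png

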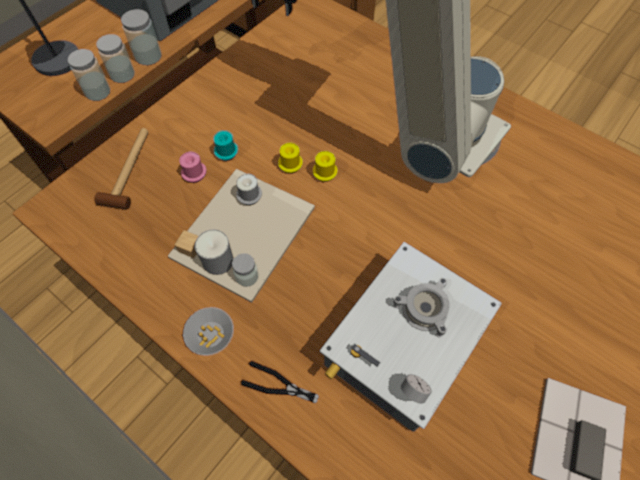

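View pics/top0.png

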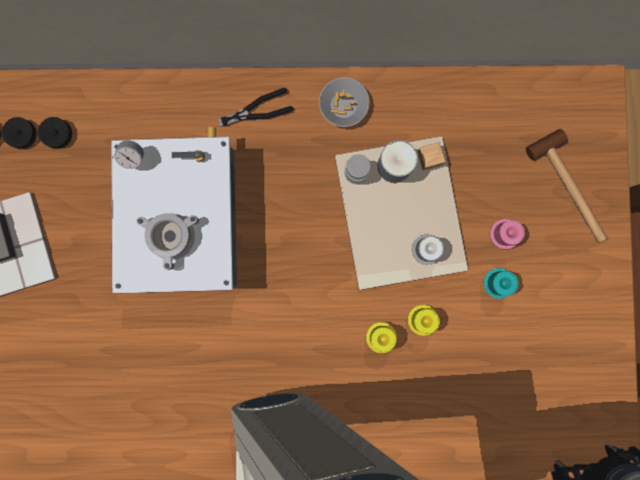

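View pics/wrist0.png

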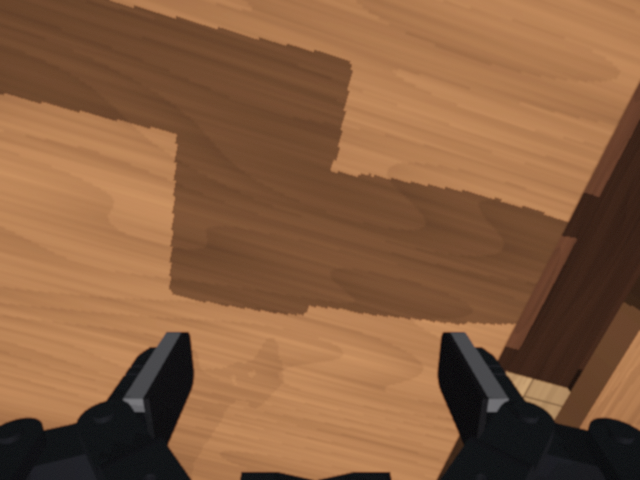

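Scene: the flask-like candidates in the top view are grey steel on the board (430,249), pink (508,234), turquoise (501,284), and yellow (424,320) and (381,338). Only the grey one at (430,249) has a collar, is uncoloured and stands on the board. The big flask (398,160) has no collar. The ring is at (170,236). Next I'll enlarge it and measure.

```bash
cat > h.py <<'E'
import numpy as np,cv2
from scipy.spatial.transform import Rotation as R
def rot(q): return R.from_quat([q[1],q[2],q[3],q[0]]).as_matrix()
def cam(d,s=None):
    f=240/np.tan(np.radians(float(d["vfov"]))/2)
    if "xyz" in d: return f,rot(d["attitude"]),np.array(d["xyz"])
    T=d["tool_from_camera"];Rt=rot(s["orientation"])
    return f,Rt@T[:3,:3],Rt@T[:3,3]+s["tcp_pos"]
def cloud(d,s=None):
    f,Rm,t=cam(d,s);v,u=np.mgrid[:480,:640];z=d["depth"]
    P=np.stack([(u-d["cx"])/f*z,(v-d["cy"])/f*z,z],-1)@Rm.T+t
    P[z==0]=np.nan;return P
def ray(d,uv,z,s=None):
    f,Rm,t=cam(d,s);uv=np.atleast_2d(uv)
    r=np.c_[(uv[:,0]-d["cx"])/f,(uv[:,1]-d["cy"])/f,np.ones(len(uv))]@Rm.T
    return t+r*((z-t[2])/r[:,2])[:,None]
def circ(xy):
    from scipy.optimize import least_squares
    r=least_squares(lambda p:np.hypot(xy[:,0]-p[0],xy[:,1]-p[1])-p[2],[*xy.mean(0),30],loss="soft_l1")
    return r.x
E
python3 - <<'E'
from h import *
D={n:dict(np.load(f"pics/{n}0.npz")) for n in("top","scene")}
a=cv2.resize(D["top"]["color"][210:290,380:460],(400,400),interpolation=2)
b=cv2.resize(D["scene"]["color"][160:220,215:275],(400,400),interpolation=2)
cv2.imwrite("pics/crop1.png",np.hstack([a,b])[:,:,::-1])
for n,d in D.items():
    P=cloud(d)
    for nm,z0,z1,c,r in (("flasktop",76,90,(430,249),45),("bigtop",96,110,(398,160),45),("ringtop",153,164,(170,236),80),("deck",110,127,(170,236),150),("board",10,20,(400,215),150)):
        g=ray(D["top"],c,(z0+z1)/2)[0]
        m=(P[...,2]>z0)&(P[...,2]<z1)&(np.hypot(P[...,0]-g[0],P[...,1]-g[1])<r)
        q=P[m];print(n,nm,g.round(),len(q),np.median(q,0).round(1) if len(q) else None,(np.ptp(q,0).round(1)) if len(q) else None)
        if len(q): print("   circ mid",cv2.minEnclosingCircle(q[:,:2].astype(np.float32)), cv2.minAreaRect(q[:,:2].astype(np.float32)))
E
```

```text
top flasktop [ 533. -295.   83.] 453 [ 535.6 -296.3   81.8] [49.7 49.7 11.9]
   circ mid ((535.3157958984375, -295.65899658203125), 26.118694305419922) ((535.4624633789062, -295.29901123046875), (49.65138244628906, 49.76185989379883), 0.7205145955085754)
top bigtop [ 715. -230.  103.] 980 [ 719.1 -229.9  101.4] [75.8 74.1 13.9]
   circ mid ((719.18701171875, -230.5641326904297), 38.58251953125) ((718.7745361328125, -229.60580444335938), (73.8514175415039, 75.66555786132812), 87.71392822265625)
top ringtop [558. 222. 158.] 1170 [565.7 229.5 157.7] [107.6 117.7  10.8]
   circ mid ((560.5626831054688, 229.94482421875), 66.7103042602539) ((548.217041015625, 233.74459838867188), (117.04548645019531, 107.66207885742188), 85.04349517822266)
top deck [561. 232. 118.] 12313 [575.1 225.6 120. ] [262.  245.8  16.5]
   circ mid ((560.8954467773438, 232.1529998779297), 149.9718780517578) ((580.320556640625, 231.51622009277344), (261.076416015625, 242.28282165527344), 1.4454337358474731)
top board [ 611. -243.   15.] 9786 [ 599.7 -239.7   15.2] [291.2 265.   10. ]
   circ mid ((610.9529418945312, 
[... 696 characters left out ...]
. ] [110.7 117.5  10.8]
   circ mid ((561.1368408203125, 231.3380889892578), 66.94698333740234) ((564.4085083007812, 219.04412841796875), (117.4166259765625, 108.46580505371094), 25.985639572143555)
scene deck [561. 232. 118.] 10944 [597.3 241.6 121.5] [262.4 243.3  13.9]
   circ mid ((560.87939453125, 232.13604736328125), 149.97386169433594) ((580.6151123046875, 231.61309814453125), (260.1624450683594, 240.1846923828125), 1.5921059846878052)
scene board [ 611. -243.   15.] 5735 [ 596.8 -227.2   16.1] [297.9 267.3   9.9]
   circ mid ((611.0865478515625, -243.04193115234375), 149.87913513183594) ((614.6407470703125, -244.0558319091797), (292.466796875, 243.02700805664062), 10.215801239013672)
```

View pics/crop1.png

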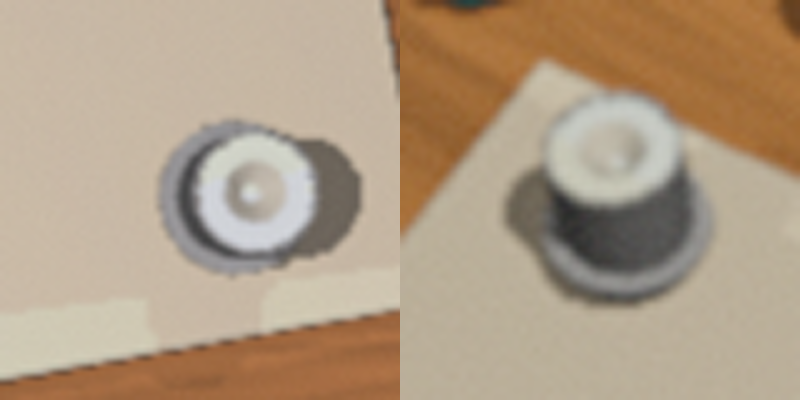

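The crop confirms it: grey tube, pale plaster with a funnel, and a collar, standing on the board. The two cameras agree on the flask at about (536,-295), top 83, and on the ring at about (561,231), top 158. I'll move the wrist camera over the flask.

```bash
cat >> h.py <<'E'
Q=[0,.70710678,.70710678,0]
def look(name):
    from cell import readout,optics
    s=readout.sense();d=optics.read_camera("wrist");cv2.imwrite(f"pics/{name}.png",d["color"][:,:,::-1])
    import pickle;pickle.dump((s,d),open(f"pics/{name}.pkl","wb"));return s,d
E
python3 - <<'E'
from cell import *
from h import *
for p in ([538.7,-224.6,176],[536,-295.5,42],[536,-295.5,200],[560,230,250],[560,230,170]):
    print(p,kin.ik(p,Q))
bot.move_ptp([538.7,-224.6,176],Q)
bot.wait(0.3)
s,d=look("wf1");print(s["clock"],s["tcp_pos"],s["orientation"],s["contact_force"])
E
```

```text
[538.7, -224.6, 176] [-0.53874702  0.33604261 -0.00883702  1.2259167   0.         -0.53874702]
[536, -295.5, 42] [-0.64086177  0.47277533 -0.15320724  0.94481376  0.         -0.64086177]
[536, -295.5, 200] [-0.64086177  0.37479926  0.11192556  1.30792262  0.         -0.64086177]
[560, 230, 250] [0.25117363 0.35153981 0.20280934 1.42206585 0.         0.25117363]
[560, 230, 170] [0.25117363 0.37514299 0.035346   1.23099934 0.         0.25117363]
2.225 [ 538.4915332  -225.11176673  176.0626641 ] [ 6.00775064e-05  7.07500047e-01  7.06713294e-01 -5.89084909e-06] [ 0.48137393  0.17291225 -0.23118717]
```

View pics/wf1.png

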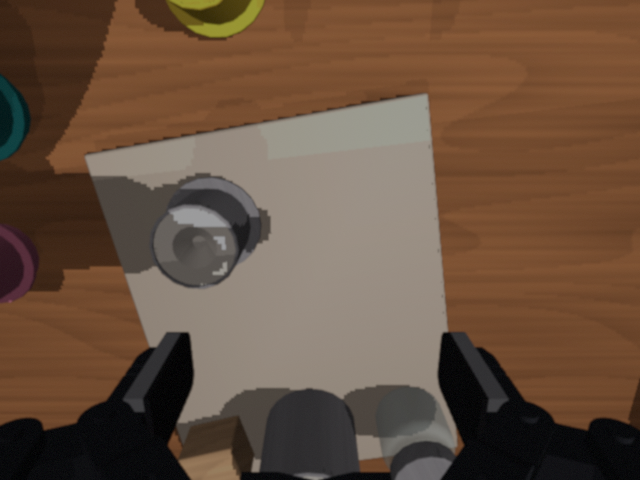

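Wrist view: the flask's top face is at about (197,246) with the collar behind it at about (215,220). Big flask, jar and block are at the bottom edge. (I had misread the camera's x offset, which is about 0.) Measuring now.

Run:
```python
from h import *
import pickle
s,d=pickle.load(open("pics/wf1.pkl","rb"))
P=cloud(d,s)
near=np.hypot(P[...,0]-536,P[...,1]+295.5)<50
m=(near&(P[...,2]>72)&(P[...,2]<90)).astype(np.uint8)
c=max(cv2.findContours(m,0,1)[0],key=cv2.contourArea)
print("px",cv2.fitEllipse(c))
zt=np.median(P[m>0][:,2]);print("z",zt,"board z",np.nanmedian(P[200:300,300:400,2]))
for z in (83,):
    print(z,circ(ray(d,c[:,0].astype(float),z,s)[:,:2]))
    print("hull",cv2.minEnclosingCircle(ray(d,c[:,0].astype(float),z,s)[:,:2].astype(np.float32)))
```

```text
px ((195.64508056640625, 244.3750457763672), (87.44576263427734, 91.23189544677734), 98.97021484375)
z 82.6513947146528 board z 16.34235808406163
83 [ 535.4847975  -294.36038809   26.65623317]
hull ((535.3511962890625, -294.0579833984375), 27.89458465576172)
```

Run:
```python
from cell import *
from h import *
bot.move_ptp([535.6,-294.7,130],Q)
st=bot.move_l([535.6,-294.7,42],rate=90,f_stop=8)
s=readout.sense();print(st,s["clock"],s["tcp_pos"],s["contact_force"])
if not st:
    bot.command_gripper(0.3,25)
    s=readout.sense();print(s["clock"],s["finger_gap"],s["tcp_pos"],s["contact_force"])
    bot.command_gripper(0.3,70)
    s=readout.sense();print(s["clock"],s["finger_gap"],s["tcp_pos"],s["contact_force"])
    look("wg")
```

```text
False 3.8333 [ 535.95364427 -294.87723036   42.60381652] [ 0.14692496 -0.11221592 -0.48465596]
4.2417 0.6020885537836598 [ 535.79063901 -294.93815956   42.57067832] [-0.78243398  0.0129784   5.13326231]
4.4583 0.5921452586366069 [ 535.79860455 -294.95052434   42.74301242] [-0.74156703  0.39293666  6.88779161]
```

View pics/wg.png

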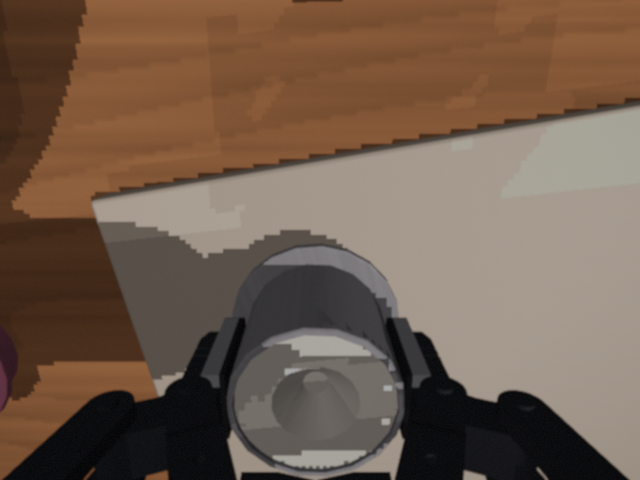

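The flask is gripped and centred at about (316,400), with the fingers above the collar. Now I'll lift it gently, carry it over and look at the ring.

Run:
```python
from cell import *
from h import *
bot.move_l([535.8,-294.9,55],rate=30)
s=readout.sense();print(s["clock"],s["finger_gap"],s["tcp_pos"],s["contact_force"])
bot.move_l([535.8,-294.9,250],rate=130)
s=readout.sense();print(s["clock"],s["contact_force"])
bot.move_l([563.5,305,252],rate=150)
bot.wait(0.3)
s,d=look("wr1");print(s["clock"],s["finger_gap"],s["tcp_pos"],s["contact_force"],s["orientation"])
```

```text
5.0917 0.5931975821939509 [ 535.78090795 -294.85334395   54.93962514] [-0.33323189 -0.31922393 -2.18898998]
6.7417 [ 0.74682384  0.4636802  -2.42392193]
11.1917 0.5940878315157313 [563.50104283 304.95789834 252.01052912] [-1.54876704  0.29693065 -2.46014699] [6.83395786e-06 7.07116058e-01 7.07097504e-01 4.19658584e-06]
```

View pics/wr1.png

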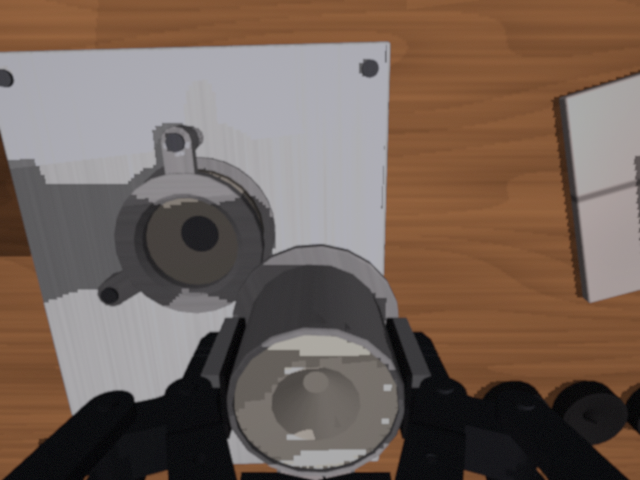

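The ring is at about (193,235), with one cup hidden behind the held flask. The flask is still centred at about (316,400). I'll fit both.

Run:
```python
from h import *
import pickle
from scipy.optimize import least_squares
def fitR(xy,R0):
    return least_squares(lambda p:np.hypot(xy[:,0]-p[0],xy[:,1]-p[1])-R0,xy.mean(0),loss="soft_l1",f_scale=1.0)
def ringfit(P,g,tag):
    m=(abs(P[...,2]-158)<4)
    r=np.hypot(P[...,0]-g[0],P[...,1]-g[1]);m&=(r<50)
    q=P[m]
    print(tag,"z med",np.median(q[:,2]),len(q))
    # inner (bevel 31.5) and outer (43) boundaries per azimuth
    for it in range(3):
        a=np.degrees(np.arctan2(q[:,1]-g[1],q[:,0]-g[0]));r=np.hypot(q[:,0]-g[0],q[:,1]-g[1])
        o=[];i=[]
        for b in range(-180,180,6):
            k=(a>=b)&(a<b+6)
            if k.sum()>3:
                o.append(q[k][np.argmax(r[k])][:2]);i.append(q[k][np.argmin(r[k])][:2])
        o=np.array(o);i=np.array(i)
        fo=fitR(o,43);ro=np.hypot(*(o-fo.x).T);fi=circ(i)
        g=fo.x
    print("  outer",fo.x,"free",circ(o),"n",len(o),"inl",(abs(ro-43)<1.5).sum()," inner",fi)
s,d=pickle.load(open("pics/wr1.pkl","rb"));P=cloud(d,s);ringfit(P,(561,231),"wrist")
for n in("top","scene"): ringfit(cloud(dict(np.load(f"pics/{n}0.npz"))),(561,231),n)
# bore/gasket ellipse edge colour: image ellipse of outer silhouette via ray
for nm in("wg","wr1"):
    s,d=pickle.load(open(f"pics/{nm}.pkl","rb"));P=cloud(d,s)
    T=(P-s["tcp_pos"])@rot(s["orientation"])
    m=(np.hypot(T[...,0],T[...,1])<32)&(T[...,2]<-34)&(T[...,2]>-46)
    m&=np.mgrid[:480,:640][0]>320
    q=T[m];print(nm,"top z",np.median(q[:,2]))
    c=max(cv2.findContours(m.astype(np.uint8),0,1)[0],key=cv2.contourArea)[:,0].astype(float)
    zt=s["tcp_pos"][2]+41
    w=(ray(d,c,zt,s)-s["tcp_pos"])@rot(s["orientation"])
    # interior rim points only where not fingers: report extents
    print("  circle free",circ(w[:,:2]),"R26",fitR(w[:,:2],26).x, w.min(0),w.max(0))
```

```text
wrist z med 159.01689673982636 10336
  outer [560.72933704 231.1317157 ] free [560.73046991 231.13849021  42.96127528] n 60 inl 47  inner [560.80584113 231.656279    27.67794251]
top z med 157.7633080588439 895
  outer [559.65740416 230.28612467] free [559.65025821 230.26212084  42.83819429] n 60 inl 48  inner [559.69421958 229.70590588  28.70088521]
scene z med 158.89612529411482 860
  outer [561.99074758 230.94035105] free [561.99279339 230.9168991   42.87577775] n 60 inl 40  inner [562.17029106 230.97131036  28.40233085]
wg top z -40.04789364821408
  circle free [ 0.08054719 -0.9180972  27.34584758] R26 [ 0.12407946 -1.07095763] [-30.97678303 -27.18204557 -41.03273388] [ 31.0046431   26.40811217 -40.97143772]
wr1 top z -39.99535503092013
  circle free [ 0.14361416 -0.91341633 27.29473905] R26 [ 0.19485355 -1.09838445] [-30.97136067 -27.16763308 -41.00045572] [ 30.98654129  26.38520998 -40.99957391]
```

Ring axis is about (560.7,231.1), and the outer radius fits at 42.96 against 43. The flask sits in the hand at tool (0.1, about -0.5). I expect the collar to land at TCP z≈169.7. Lowering guarded.

Run:
```python
from cell import *
from h import *
def p(t):
    s=readout.sense();print(t,round(s["clock"],2),round(s["finger_gap"],3),s["tcp_pos"].round(2),s["contact_force"].round(2),s["wrist_torque"].round(2))
X,Y=561.2,231.0
bot.move_l([X,Y,215],rate=110); bot.wait(0.2); p("above")
look("wa")
r=bot.move_l([X,Y,174],rate=30,f_stop=4); p(("in",r))
```

```text
above 12.34 0.601 [561.25 231.54 215.19] [ 0.77 -0.62 -1.68] [0.03 0.   0.01]
('in', False) 13.91 0.593 [561.28 231.02 174.21] [ 0.64  0.03 -3.2 ] [-0.   -0.01 -0.03]
```

View pics/wa.png

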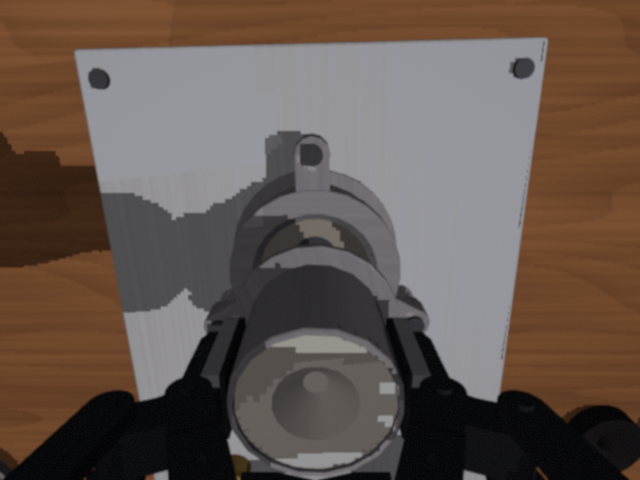

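The flask is aligned over the ring (column 315 for both), and the foot entered the bore with no contact force. Next: seat the collar, then press.

Run:
```python
from cell import *
from h import *
def p(t):
    f=[]
    for _ in range(6):
        s=readout.sense();f.append(s["contact_force"]);bot.wait(0.03)
    f=np.mean(f,0)
    print(t,round(s["clock"],2),round(s["finger_gap"],3),s["tcp_pos"].round(2),f.round(2),s["wrist_torque"].round(2));return f
X,Y=561.2,231.0
bot.wait(0.2);p("before")
r=bot.move_l([X,Y,166],rate=8,f_stop=2.2);p(("land",r))
look("wl")
```

```text
before 14.28 0.591 [561.19 231.   173.98] [-0.1  -0.15 -2.45] [0.02 0.   0.  ]
('land', True) 15.1 0.596 [561.12 230.97 168.9 ] [1.93 0.11 2.36] [ 0.23 -0.47  0.01]
```

View pics/wl.png

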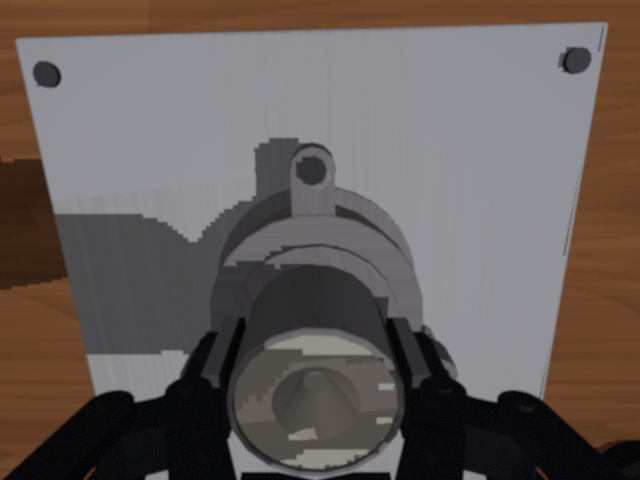

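Run:
```python
from cell import *
from h import *
def p(t):
    f=[]
    for _ in range(5):
        s=readout.sense();f.append(s["contact_force"]);bot.wait(0.03)
    f=np.mean(f,0)
    print(t,round(s["clock"],2),round(s["finger_gap"],3),s["tcp_pos"].round(2),f.round(2),s["wrist_torque"].round(2));return f
p("now")
bot.move_l([561.7,231,168.7],rate=5);p("shift")
for z in (167,165,163,161):
    bot.move_l([561.7,231,z],rate=6,f_stop=8);p(z)
```

```text
now 15.32 0.596 [561.08 230.96 168.69] [2.86 0.9  2.7 ] [ 0.33 -0.71  0.03]
shift 15.85 0.598 [561.19 230.98 168.5 ] [-2.14  0.1   2.61] [0.24 0.41 0.05]
167 16.45 0.588 [561.66 230.95 167.01] [-4.47 -0.39  3.28] [-0.01  0.78  0.05]
165 17.1 0.595 [561.7  230.93 165.04] [-5.36 -0.89  4.69] [-0.11  0.95 -0.01]
163 17.75 0.594 [561.67 230.96 163.19] [-5.34 -0.85  5.9 ] [-0.11  1.01  0.03]
161 18.4 0.594 [561.69 230.96 161.34] [-6.17 -1.21  7.36] [-0.17  1.08  0.03]
```

Lateral force is zero near x≈561.35, so I'll relieve it and press on in small steps, watching for the gasket knee.

Run:
```python
from cell import *
from h import *
def p(t):
    f=[]
    for _ in range(5):
        s=readout.sense();f.append(s["contact_force"]);bot.wait(0.03)
    f=np.mean(f,0)
    print(t,round(s["clock"],2),round(s["finger_gap"],3),s["tcp_pos"].round(2),f.round(2),s["wrist_torque"].round(2),"push",round(f[2]+2.45,2));return f
bot.move_l([561.35,230.9,161],rate=3);p("relieve")
for z in (160.2,159.6,159,158.4,158):
    bot.move_l([561.35,230.9,z],rate=4);f=p(z)
    if f[2]+2.45>15: break
```

```text
relieve 18.84 0.597 [561.63 230.94 161.45] [-4.67 -0.88  7.22] [ 0.01  0.84 -0.01] push 9.67
160.2 19.36 0.593 [561.65 230.94 160.75] [-5.1  -0.28  7.83] [-0.    0.9   0.09] push 10.28
159.6 19.82 0.592 [561.64 230.97 160.21] [-4.98 -0.92  8.24] [-0.07  0.9   0.01] push 10.69
159 20.29 0.593 [561.66 230.94 159.63] [-4.84 -1.11  7.95] [-0.09  0.95  0.02] push 10.4
158.4 20.76 0.591 [561.68 230.94 159.24] [-5.33 -0.71  9.9 ] [-0.01  1.   -0.03] push 12.35
158 21.18 0.594 [561.64 230.97 158.96] [-6.02 -1.26 10.65] [-0.06  1.05 -0.07] push 13.1
```

Run:
```python
from cell import *
from h import *
def p(t):
    f=[]
    for _ in range(6):
        s=readout.sense();f.append(s["contact_force"]);bot.wait(0.03)
    f=np.mean(f,0)
    print(t,round(s["clock"],2),round(s["finger_gap"],3),s["tcp_pos"].round(2),f.round(2),s["wrist_torque"].round(2),"push",round(f[2]+2.45,2));return f
for z in (157.3,156.6,156.0,155.5,155.0,154.5):
    bot.move_l([561.0,230.85,z],rate=4);bot.wait(.1);f=p(z)
    if f[2]+2.45>17.8: break
```

```text
157.3 21.82 0.595 [561.67 230.95 158.56] [-5.02 -1.03 12.49] [-0.1   0.93  0.03] push 14.94
156.6 22.45 0.593 [561.67 230.96 158.08] [-5.52 -1.22 13.86] [-0.09  1.05  0.01] push 16.31
156.0 23.05 0.596 [561.64 230.96 157.65] [-6.36 -1.76 15.1 ] [-0.17  1.18 -0.01] push 17.55
155.5 23.62 0.593 [561.69 230.93 157.34] [-6.75 -1.66 16.58] [-0.23  1.25  0.03] push 19.03
```

The slope is now 3.65 N/mm (spring plus gasket is 3.7), with 19 N of push, so depth is about 12.5 mm. I'll check for slip, ring height and stability.

Run:
```python
from cell import *
from h import *
F=[]
for _ in range(10): bot.wait(.05);F.append(readout.sense()["contact_force"])
print(np.mean(F,0),np.std(F,0))
s,d=look("wp");P=cloud(d,s)
T=(P-s["tcp_pos"])@rot(s["orientation"])
m=(np.hypot(T[...,0],T[...,1])<24)&(np.hypot(T[...,0],T[...,1])>15)&(T[...,2]<-30)&(np.mgrid[:480,:640][0]>320)
print("flask top in tool z",np.median(T[m][:,2]))
import pickle
for nm in("wl","wp"):
    s,d=pickle.load(open(f"pics/{nm}.pkl","rb"));P=cloud(d,s)
    r=np.hypot(P[...,0]-560.7,P[...,1]-231.1);v,u=np.mgrid[:480,:640]
    k=(r>36)&(r<42)&(P[...,0]<545)&(abs(P[...,1]-231)>14)&(abs(P[...,1]-231)<35)&(P[...,2]>138)
    c=(r>29)&(r<32)&(P[...,0]<550)&(P[...,2]>140)
    print(nm,"ring z",np.nanmedian(P[k][:,2]),k.sum(),"collar z",np.nanmedian(P[c][:,2]),"deck",np.nanmedian(P[80:120,180:260,2]))
for n in("scene",):
    d=optics.read_camera(n);cv2.imwrite("pics/sc_end.png",cv2.resize(d["color"][120:360,160:520],(720,480))[:,:,::-1])
s=readout.sense();print(s["clock"],s["tcp_pos"],s["orientation"],s["joint_velocities"].round(4))
```

```text
[-6.16933    -1.58494519 16.43580783] [0.54941477 0.42615156 0.38607706]
flask top in tool z -40.174246422191
wl ring z 158.382664919289 2219 collar z 223.64681054725793 deck 121.22347390205975
wp ring z 146.92700072474614 2204 collar z 212.44090554172118 deck 121.17839775614289
24.2583 [561.69043107 230.94559627 157.35677288] [2.88083147e-04 7.07156619e-01 7.07056802e-01 3.34928005e-04] [0.0004 0.0001 0.0004 0.0002 0.0009 0.0004]
```

View pics/wp.png

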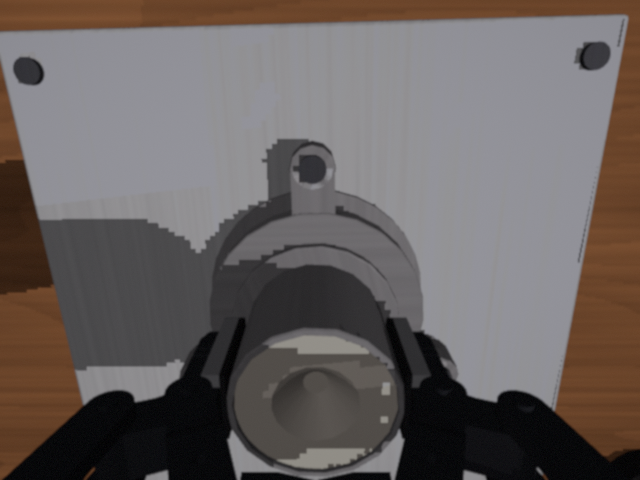

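View pics/sc_end.png

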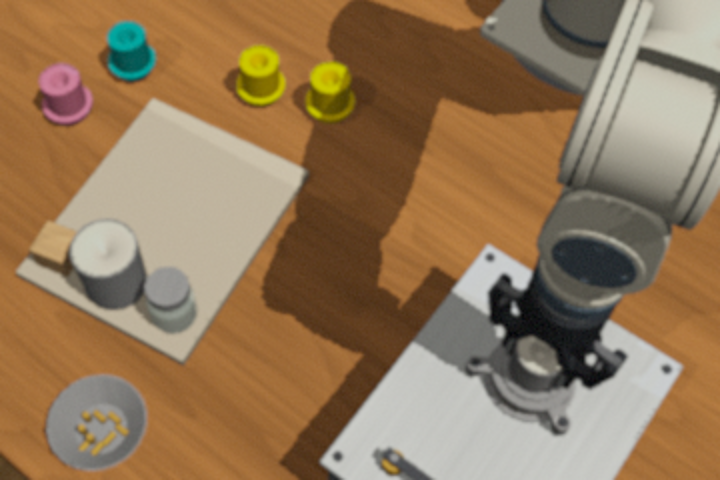

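Run:
```python
from cell import *
from h import *
def p(t):
    f=[]
    for _ in range(6):
        s=readout.sense();f.append(s["contact_force"]);bot.wait(0.03)
    f=np.mean(f,0)
    print(t,round(s["clock"],2),round(s["finger_gap"],3),s["tcp_pos"].round(2),f.round(2),s["wrist_torque"].round(2),"push",round(f[2]+2.45,2))
for q in ([560.6,230.7,155.2],[560.4,230.7,154.9]):
    bot.move_l(q,rate=4);bot.wait(.15);p(q)
bot.wait(1);p("hold")
```

```text
[560.6, 230.7, 155.2] 24.86 0.596 [561.67 230.95 157.25] [-4.99 -0.65 17.12] [-0.06  1.02 -0.02] push 19.57
[560.4, 230.7, 154.9] 25.46 0.597 [561.66 230.96 157.09] [-4.44 -0.78 17.33] [-0.12  0.93 -0.03] push 19.78
hold 26.66 0.593 [561.67 230.94 157.1 ] [-4.28 -0.44 17.2 ] [-0.1   0.92  0.02] push 19.65
```

Run:
```python
from cell import *
bot.hand_in()
s=readout.sense();print(s["clock"],s["tcp_pos"],s["contact_force"],s["finger_gap"])
```

```text
the job is handed in; nothing more can be done
the job is handed in; nothing more can be done
```

I gripped the collared steel flask above its collar, carried it upright to the machine and lowered it into the sprung ring. The foot entered the bore without touching, and the collar landed gently. I then pressed it down in small steps onto the gasket and handed the job in at about 27 s, still holding it down.

**Last checks:**
- **Push:** it held steady at about 19.7 N beyond the flask's weight. The force rose at 3.65 N/mm after the foot met the gasket, against 3.7 N/mm expected.
- **Ring depth:** about 12.6 mm from the tool height and about 12.8 mm from the force. The wrist camera read about 12.2 mm just before the last small push (about 0.25 mm), so the three agree within about half a millimetre, short of the 14 mm end stop.
- **Slip:** just before that push, the flask had not slipped in the grip and the tool was still vertical. The gripper opening did not change after that.
- **Other things on the board:** the scene picture before that push shows the large flask, jar and wooden block where they were.

**Imperfect:** a sideways force of about 4 to 6 N in x built up while pressing. My first correction overshot, and I only partly relieved it. I also misread the wrist camera's sideways offset at first, so the flask appeared off-centre in that view, but the measurement was not affected.

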